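Make up two bead-stringing kits from the bench stock

ROBOT

A 7-joint arm with a two-finger parallel gripper is mounted at the origin on a cart in front of the work surface, level with it; the furniture and walls round the work are solid. World frame = base frame: x ahead of the robot, y to its left, z up, the work surface at z = 0. Lengths are in m, angles in rad, forces in N, time in s.
With the tool pointing down it reaches from about 0.4 to 0.85 m from the base axis. Payload 10.4 kg.
Tool frame: the origin (TCP) lies midway between the tips of the shut fingers; the grasp point (between the pads) lies 19 mm behind it; z points along the fingers, y is the line along which they close (so a half turn about z gives the same grasp; the last joint's range is limited). The gripper opens to 87 mm and grips with 3 to 60 N. Pads are 19 mm wide; open, the fingers measure 117 mm over their backs; the gripper's body (75 mm by 190 mm) begins 51 mm behind the grasp point.
Start: joints at [-1.273, 0.332, -0.065, 1.46, 0.022, 1.35, -0.088], TCP at [0.197, 0.593, 0.223] pointing down, gripper open.
Joint ranges: [-2.6, 2.6], [-0.5, 2.12], [-1.47, 1.34], [0.16, 2.42], [-1.27, 4.41], [0.06, 2.06], [-2.6, 2.6]. Speed limits (rad/s): [2.22, 2.22, 2.79, 2.79, 3.14, 3.14, 3.14].

INTERFACE

Orientations are given as a unit quaternion [x, y, z, w].
In Python, from workcell import * gives the robot as it stands.
- The arm moves only by the tool play_rows, never from a script. Its argument "commands" is a list of rows, each a list of 5 numbers: the opening, from 0 (shut) to 1 (fully open), then the shift along the tool's x, y, z in m, then the turn about the tool's z in rad. A call has 1 to 12 rows; each row is the pose to reach, as a shift and turn from the pose commanded when the call began, along the tool's axes at that moment; what a row does not reach only later rows make up. A row lasts 1/10 s, in which the tool goes at most 50 mm and 8.59 degrees, less where a joint would pass 70% of its speed; a pose out of reach is approached as far as the arm can. A call with a gripper value outside its range is refused whole. The fingers move at their own pace and stop on an object; the grip force is fixed at half the most. Time passes only in rows, so rows that repeat a pose let the fingers close. It gives the time, the measured TCP pose, the force, the opening and the grip force at its end, in the units of the state.
- get_state(): the state, without advancing time (a new reading comes with each control period).
- read_camera(name): name is "scene" or "top"; returns a dict with "frame" (480x640x3 uint8, red, green, blue), "mtx" (3x3 intrinsics, pixels), "k1" (the pictures are not rectified: a ray, as slopes to the right and down, at radius r is drawn at 1 + k1 r^2 times it, then the intrinsics apply), "origin" and "orientation" of the camera in the world. Camera axes: x right, y up, looking along -z (the intrinsics and any distortion apply to the point x, -y, -z); pixel columns grow to the right and rows downward; lengths in m; the calibration is good to about 2 mm. A picture is of the moment at which its call begins. There is no depth.
- sign_off(): hands the job in; it is judged then, once.
The state is a dict: "t": time; "joint_positions": joint angles; "qvel": joint speeds; "effort": joint torques, N m; "tool_pos": TCP position; "tool_rot": TCP orientation; "contact_force": force on the tool from outside, world axes, zero at the start; "ft_torque": the same for the moment, N m; "grip_width": finger opening in m; "gripper_force": force on a finger pad.
Only numpy, scipy, OpenCV 4.12 (cv2) and the standard library are available. Lean on these libraries where they do the work, as an engineer would, in place of code of your own. Each camera call takes 0.05 s, during which the arm holds its last target. There are 200 camera calls.

TASK

Make up the two bead-stringing kits: the red tray gets the jar of red beads and the white spool of silver wire; the blue tray gets the jar of blue beads, the black spool of copper wire and the white tin. Stand each thing upright and flat on the floor of its own well: jars in the round cork-lined wells, spools in the square ones, the tin in the round white-lined one. Leave the jar of cream beads, the brass tin and the wooden ball where they stand.

Things in the scene. Friction and masses are not known exactly. Their poses are not given: they have to be found in the camera images.
- red_tray: Red painted kit tray, 161 x 90 x 11 mm, two wells. Origin: centre of underside, on the bench; z up; x = long axis, roughly away from the robot. Fixed. Well floors 3 mm, top face 11 mm above the underside. Round wells 66 mm in diameter, square one 74 mm. Well centres at y = 0: square grey-lined well for a wire spool at x = -36.5 mm; round cork-lined well for a bead jar at x = +40.5 mm.
- blue_tray: Blue painted kit tray, 234 x 90 x 11 mm, three wells. Origin: centre of underside, on the bench; z up; x = long axis, roughly away from the robot. Fixed. Well floors 3 mm, top face 11 mm above the underside. Round wells 66 mm in diameter, square one 74 mm. Well centres at y = 0: white-lined round well (tin) x = -77 mm; grey-lined square well (spool) x = 0; cork-lined round well (jar) x = +77 mm.
- red_jar: Stoppered glass jar of red beads, cork stopper, standing upright: round body 46 mm in diameter, 77 mm tall with the stopper. Origin: centre of its underside, z up. Grasp across the body 40 to 50 mm above the underside (the neck above is narrower).
- blue_jar: Stoppered glass jar of blue beads, cork stopper, standing upright: round body 50 mm in diameter, 67 mm tall with the stopper. Origin: centre of its underside, z up. Grasp across the body 40 to 50 mm above the underside (the neck above is narrower).
- cream_jar: Stoppered glass jar of cream-white beads, cork stopper, standing upright: round body 42 mm in diameter, 88 mm tall with the stopper. Origin: centre of its underside, z up. Grasp across the body 40 to 50 mm above the underside (the neck above is narrower). It is left where it stands.
- copper_spool: Black spool of copper wire standing on its flange, flanges 48 mm in diameter; the top flange lies 28 to 34 mm above the underside, the whole is 40 mm tall with the wire's end. Origin in the underside; the flange axis lies at own x = -3 mm, y = 0. z up. Grasp across the top flange.
- silver_spool: White spool of silver wire standing on its flange, flanges 41 mm in diameter; the top flange lies 25 to 30 mm above the underside, the whole is 35 mm tall with the wire's end. Origin in the underside; the flange axis lies at own x = -4.5 mm, y = 0. z up. Grasp across the top flange.
- white_tin: Round white tin with a closed lid, 51 mm in diameter, 25 mm tall. Origin: centre of its underside, z up. Grasp across the lid, 10 to 22 mm above the underside.
- brass_tin: Round brass-coloured tin with a closed lid, 63 mm in diameter, 29 mm tall, origin at the centre of its underside. It is left where it stands.
- ball: Wooden burnishing ball with a flat foot, 52 mm in diameter, 48 mm tall, origin at the centre of its underside. It is left where it stands.
Mind the look-alikes: they are no part of the job. Leave any purple or turquoise look-alike of the blue_jar alone.

How it is judged:
By the outcome, as a careful person would: the job done as asked, in the order asked, and still so for the second after the job is handed in, with the robot touching nothing.
It also fails if it takes over 128 s, if anything falls off the work surface, if the arm or the gripper's body presses on something with over 40 N, if the wrist force passes 120 N, or if a joint passes its speed limit or range.

## Working session

There is one attempt and no reset: what is moved stays moved. The work goes in short steps, Python scripts to look and compute and a tool call to move; the robot and the scene stay as the last step left them, time stands still between calls to the robot, and variables do not carry over. Pictures are saved under pics/ and viewed, at most 14 in all, crops included, and the job is handed in when it is done.

Besides the shell and the picture viewer there is one more tool, called after "Emit:" by a JSON object that holds its "method" and its "body". play_rows: Moves the arm, as the interface text tells. Its arguments: {"type":"object","properties":{"commands":{"type":"array"}},"required":["commands"]}

```bash
mkdir -p pics; ls
python3 - <<'E'
from workcell import *
import cv2
for n in("scene","top"):
    c=read_camera(n); cv2.imwrite(f"pics/{n}0.png",c["frame"][:,:,::-1]); print(n,c["mtx"],c["k1"],c["origin"],c["orientation"])
print(get_state())
E
```

```text
pics
scene [[543.76579295   0.         326.49095284]
 [  0.         543.76579295 231.59145791]
 [  0.           0.           1.        ]] -0.011153209038821218 [ 0.04786043 -0.64629666  0.69846679] [ 0.40682444 -0.15487727 -0.3021124   0.84807724]
top [[600.38986276   0.         329.14721708]
 [  0.         600.38986276 241.71190248]
 [  0.           0.           1.        ]] -0.07667595219755818 [ 0.39022136 -0.01390323  1.20259076] [ 0.04686584 -0.05919077 -0.69638118  0.71368991]
{'t': 0.1, 'joint_positions': array([-1.27259682,  0.33282659, -0.06469432,  1.46086133,  0.02158683,
        1.34990628, -0.08850213]), 'qvel': array([-0.0010308 , -0.00179153,  0.00072257, -0.00233344, -0.00144882,
       -0.00034857, -0.00032844]), 'effort': array([ 7.46316691e-04, -6.24542570e+01,  2.39060837e-02, -3.90721142e+01,
       -6.16280548e-02,  3.64102155e-02,  5.12208226e-05]), 'tool_pos': array([0.19696992, 0.59277926, 0.22182039]), 'tool_rot': array([ 1.59708415e-01,  9.87164016e-01, -6.48404141e-04, -8.04946078e-05]), 'contact_force': array([0.37662077, 0.07109894, 0.5998888 ]), 'ft_torque': array([-0.0409673 , -0.03253659, -0.00873413]), 'gripper_force': 0.0, 'grip_width': 0.08699070164167665}
```

View pics/top0.png

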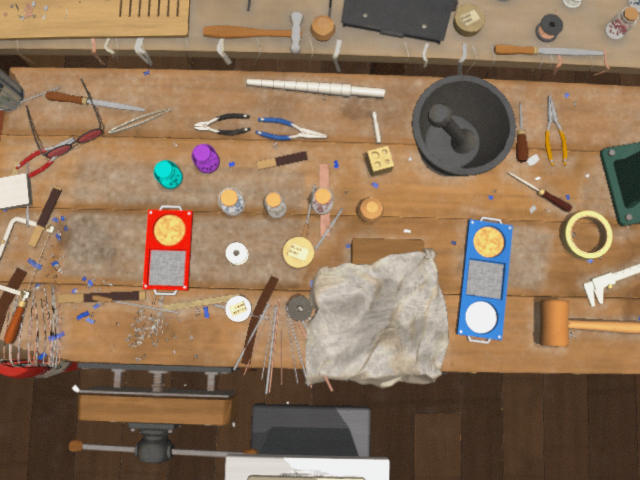

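View pics/scene0.png

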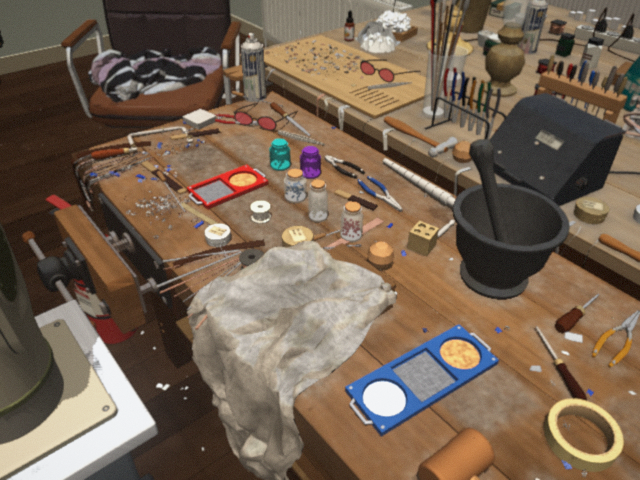

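The top view shows three clear jars: (230,200), (275,205) and (321,200). The turquoise jar (168,174) and purple jar (206,158) are look-alikes. The scene view shows blue beads at (294,185), cream at (317,200) and red at (351,222), so from left to right they are blue, cream, red. The white spool is at (236,253), the white tin at (237,308), the black spool at (299,307), the brass tin at (298,252) and the ball at (370,209). I'll confirm with crops.

```bash
cat > h.py <<'E'
from workcell import *
import numpy as np, cv2
from scipy.spatial.transform import Rotation as R
def w2p(c,P):
    p=R.from_quat(c["orientation"]).inv().apply(np.atleast_2d(P)-c["origin"])
    s=np.c_[p[:,0]/-p[:,2],-p[:,1]/-p[:,2]]
    s=s*(1+c["k1"]*(s**2).sum(1,keepdims=True))
    return s@np.diag(np.diag(c["mtx"])[:2])+c["mtx"][:2,2]
def p2w(c,uv,z):
    uv=np.atleast_2d(uv).astype(float)
    d=(uv-c["mtx"][:2,2])/c["mtx"][0,0]; s=d.copy()
    for _ in range(10): s=d/(1+c["k1"]*(s**2).sum(1,keepdims=True))
    r=R.from_quat(c["orientation"]).apply(np.c_[s[:,0],-s[:,1],-np.ones(len(s))])
    return c["origin"]+r*((z-c["origin"][2])/r[:,2])[:,None]
E
python3 - <<'E'
from h import *
c=read_camera("top"); f=c["frame"][:,:,::-1]; s=read_camera("scene"); g=s["frame"][:,:,::-1]
cv2.imwrite("pics/ct.png",cv2.resize(f[180:330,205:395],None,fx=4,fy=4,interpolation=2))
cv2.imwrite("pics/cs.png",cv2.resize(g[135:285,190:390],None,fx=4,fy=4,interpolation=2))
for n,uv,z in [("blue",(229.5,195),.067),("cream",(274,199),.088),("red",(321,194),.077),("silver",(236.5,253),.03),("tin",(237,308),.025),("copper",(299,307),.034),("brass",(298,252),.029),("ball",(370,207),.048)]: print(n,p2w(c,uv,z).round(4))
hsv=cv2.cvtColor(f,cv2.COLOR_BGR2HSV)
for n,lo,hi,(x0,y0,x1,y1) in [("red",(0,180,120),(8,255,255),(140,195,200,300)),("blue",(100,150,80),(120,255,255),(450,205,520,350))]:
    m=np.zeros(f.shape[:2],np.uint8); m[y0:y1,x0:x1]=cv2.inRange(hsv,lo,hi)[y0:y1,x0:x1]
    q,_=max([(k,cv2.contourArea(k)) for k in cv2.findContours(m,0,1)[0]],key=lambda t:t[1])
    w=p2w(c,q.reshape(-1,2),.011)[:,:2]; r=cv2.minAreaRect((w*1000).astype(np.float32)); print(n,r)
print(p2w(c,[(170,230),(168,268),(488.5,241.5),(485,280),(481,317.5)],.003).round(4))
E
```

```text
blue [[0.6486 0.1631 0.067 ]]
cream [[0.6383 0.0751 0.088 ]]
red [[ 0.6529 -0.0138  0.077 ]]
silver [[0.5407 0.1494 0.03  ]]
tin [[0.4332 0.1443 0.025 ]]
copper [[0.4378 0.0232 0.034 ]]
brass [[0.5459 0.0285 0.029 ]]
ball [[ 0.6362 -0.1108  0.048 ]]
red ((547.4402465820312, 291.3753356933594), (92.21183776855469, 162.34024047851562), 89.9603500366211)
blue ((503.7822570800781, -347.21649169921875), (89.49579620361328, 231.37283325195312), 83.34317779541016)
[[ 0.5876  0.2904  0.003 ]
 [ 0.5101  0.2897  0.003 ]
 [ 0.5808 -0.3582  0.003 ]
 [ 0.5018 -0.3498  0.003 ]
 [ 0.4262 -0.3408  0.003 ]]
```

View pics/ct.png

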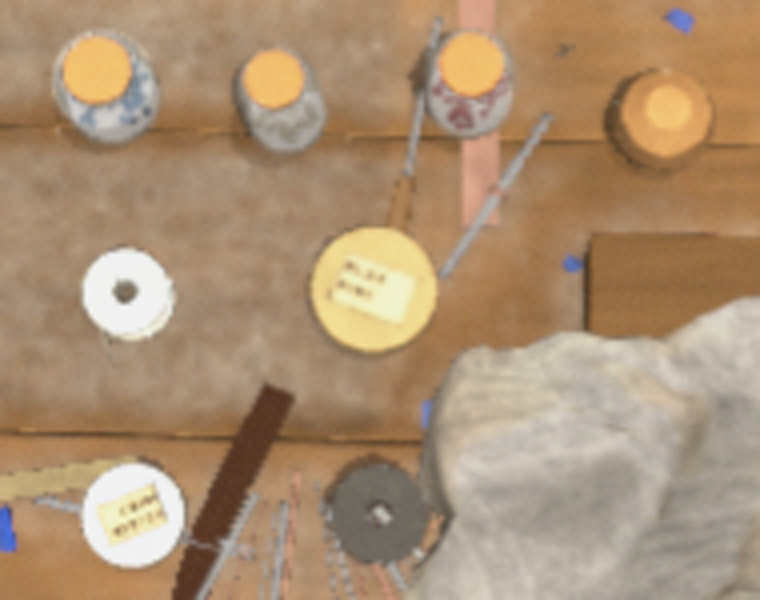

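View pics/cs.png

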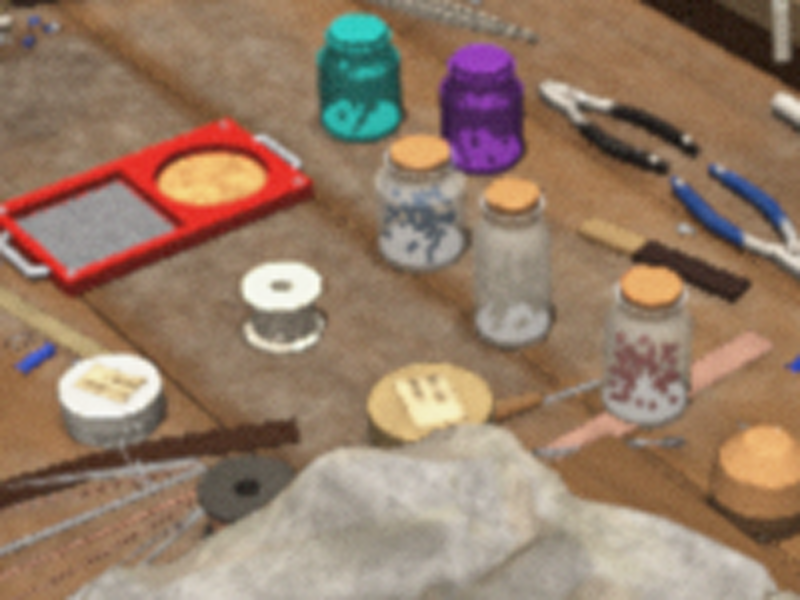

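The crops confirm it: blue beads at top (229,198), cream at (274,200), red at (323,196). The purple and turquoise jars are painted solid and are not the target. The cloth lies right beside the black spool's right flank. Next I refine the positions with both cameras.

Run:
```python
from h import *
c=read_camera("top"); s=read_camera("scene")
T=lambda u,v:(u/4+205-.375,v/4+180-.375); S=lambda u,v:(u/4+190-.375,v/4+135-.375)
for n,a,b,z in [("blue",T(97,70),S(419,152),.067),("cream",T(274,79),S(513,195),.088),("red",T(472,63),S(651,285),.077),("silver",T(126,292),S(281,281),.03),("tin",T(134,514),S(110,380),.025),("copper",T(379,512),S(247,486),.034),("brass",T(374,289),S(431,398),.029),("purple",(205,153),S(481,59),.067)]:
    print(n,p2w(c,a,z)[0,:2].round(4),p2w(s,b,z)[0,:2].round(4))
# trays in the scene camera
print(p2w(s,[S(212,178),S(95,226),(384,398.5),(423,374.5),(461.5,353)],.003).round(4))
for z in(.10,.14): print("mortar",z,p2w(c,[(463,125),(463,176)],z).round(3).tolist(),p2w(s,[(511,222),(453,222)],z).round(3).tolist())
```

```text
blue [0.6444 0.1641] [0.6416 0.1614]
cream [0.6375 0.0767] [0.6349 0.0725]
red [ 0.6503 -0.017 ] [ 0.6483 -0.0185]
silver [0.5414 0.1502] [0.5432 0.1526]
tin [0.433  0.1421] [0.4326 0.1411]
copper [0.4367 0.0224] [0.436  0.0222]
brass [0.5462 0.0283] [0.546  0.0262]
purple [0.7316 0.2155] [0.7301 0.2193]
[[ 0.5899  0.2953  0.003 ]
 [ 0.5111  0.2941  0.003 ]
 [ 0.4289 -0.3395  0.003 ]
 [ 0.5065 -0.3467  0.003 ]
 [ 0.5865 -0.3574  0.003 ]]
mortar 0.1 [[0.792, -0.285, 0.1], [0.691, -0.283, 0.1]] [[0.821, -0.26, 0.1], [0.737, -0.194, 0.1]]
mortar 0.14 [[0.778, -0.275, 0.14], [0.68, -0.274, 0.14]] [[0.769, -0.286, 0.14], [0.691, -0.224, 0.14]]
```

Emit:
{"method": "play_rows", "body": {"commands": [[0.75,0,0,0,-0.15],[0.75,0,0,0,-0.3],[0.75,0,0,0,-0.322],[0.75,0,0,0,-0.322]]}}

```text
t: 0.7
tool_pos: [0.1971, 0.5931, 0.2225]
tool_rot: [0.001, 1.0, -0.0, -0.0]
contact_force: [0.5, -1.1, -0.2]
grip_width: 0.0673
gripper_force: 0.0
```

Emit:
{"method": "play_rows", "body": {"commands": [[0.75,-0.452,-0.6105,0,0],[0.75,-0.452,-0.6105,0,0],[0.75,-0.452,-0.6105,0,0],[0.75,-0.452,-0.6105,0,0],[0.75,-0.452,-0.6105,0,0],[0.75,-0.452,-0.6105,0,0],[0.75,-0.452,-0.6105,0,0],[0.75,-0.452,-0.6105,0,0],[0.75,-0.452,-0.6105,0,0],[0.75,-0.452,-0.6105,0,0],[0.75,-0.452,-0.6105,0,0],[0.75,-0.452,-0.6105,0,0]]}}

```text
t: 1.9
tool_pos: [0.5556, 0.1096, 0.2229]
tool_rot: [0.001, 1.0, 0.0, 0.0]
contact_force: [1.0, 0.7, -0.5]
grip_width: 0.0655
gripper_force: 0.0
```

Emit:
{"method": "play_rows", "body": {"commands": [[0.75,-0.095,-0.128,0,0],[0.75,-0.095,-0.128,0,0],[0.75,-0.095,-0.128,0,0],[0.75,-0.095,-0.128,0,0],[0.75,-0.095,-0.128,0,0],[0.75,-0.095,-0.128,0,0]]}}

```text
t: 2.5
tool_pos: [0.6495, -0.015, 0.2223]
tool_rot: [-0.0, 1.0, 0.0, -0.0]
contact_force: [0.4, 0.7, -0.3]
grip_width: 0.0653
gripper_force: 0.0
```

Run:
```python
from h import *
print(get_state()["tool_pos"],get_state()["joint_positions"].round(2))
s=read_camera("scene");t=read_camera("top")
a=s["frame"][100:340,180:440,::-1]; 
cv2.imwrite("pics/p1.png",cv2.resize(a,None,fx=2.5,fy=2.5))
```

```text
[ 0.64946396 -0.01500862  0.22234683] [-0.35  0.4   0.41  1.41 -0.16  1.36  1.64]
```

View pics/p1.png

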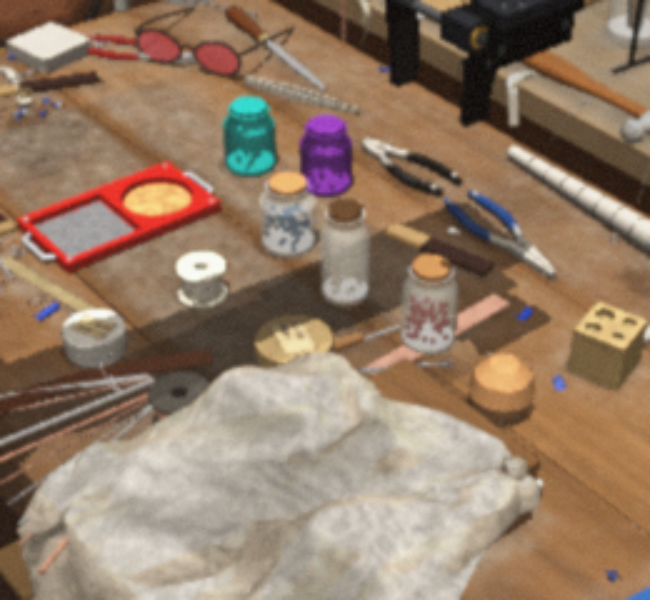

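The gripper hangs over the red jar (430,320 in the crop) with nothing in its way. I descend and grasp.

Emit:
{"method": "play_rows", "body": {"commands": [[0.75,0,-0.002,0.05,0],[0.75,0,-0.002,0.1,0],[0.75,0,-0.002,0.14,0],[0.75,0,-0.002,0.17,0],[0.75,0,-0.002,0.185,0],[0.75,0,-0.002,0.196,0],[0.75,0,-0.002,0.196,0],[0.75,0,-0.002,0.196,0],[0,0,-0.002,0.196,0],[0,0,-0.002,0.196,0],[0,0,-0.002,0.196,0],[0,0,-0.002,0.196,0]]}}

```text
t: 3.8
tool_pos: [0.6501, -0.0184, 0.0271]
tool_rot: [-0.001, 1.0, 0.0, 0.0]
contact_force: [-0.0, 0.8, 3.1]
grip_width: 0.0435
gripper_force: 30.0
```

Emit:
{"method": "play_rows", "body": {"commands": [[0,0,0,-0.02,0],[0,0,0,-0.05,0],[0,0,0,-0.1,0],[0,0,0,-0.14,0],[0,0,0,-0.14,0],[0,0,0,-0.14,0]]}}

```text
t: 4.4
tool_pos: [0.6501, -0.0185, 0.1672]
tool_rot: [-0.001, 1.0, 0.0, 0.001]
contact_force: [-0.8, -0.4, -1.1]
grip_width: 0.0439
gripper_force: 30.0
```

Run:
```python
from h import *
s=read_camera("scene");t=read_camera("top")
a=np.hstack([cv2.resize(s["frame"][60:300,240:440],(400,480)),cv2.resize(t["frame"][110:290,240:390],(400,480))])
cv2.imwrite("pics/p2.png",a[:,:,::-1])
```

```text
(no output)
```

View pics/p2.png

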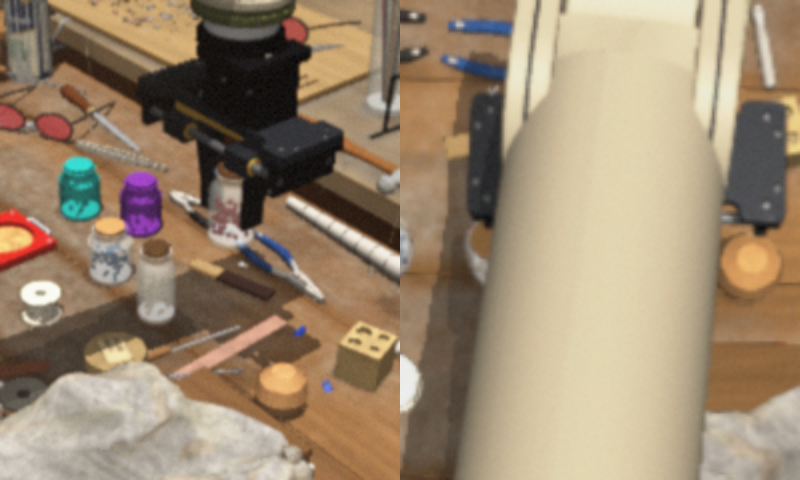

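The red jar is held upright and clear of everything. I carry it over to the red tray.

Emit:
{"method": "play_rows", "body": {"commands": [[0,0.062,0.31,0,0],[0,0.062,0.31,0,0],[0,0.062,0.31,0,0],[0,0.062,0.31,0,0],[0,0.062,0.31,0,0],[0,0.062,0.31,0,0],[0,0.062,0.31,0,0],[0,0.062,0.31,0,0],[0,0.062,0.31,0,0],[0,0.062,0.31,0,0]]}}

```text
t: 5.5
tool_pos: [0.588, 0.2891, 0.1659]
tool_rot: [0.001, 1.0, -0.001, -0.0]
contact_force: [0.5, -0.9, -0.4]
grip_width: 0.0441
gripper_force: 30.0
```

Emit:
{"method": "play_rows", "body": {"commands": [[0,0,0.002,0.05,0],[0,0,0.002,0.09,0],[0,0,0.002,0.12,0],[0,0,0.002,0.13,0],[0,0,0.002,0.135,0],[0,0,0.002,0.136,0],[0,0,0.002,0.136,0]]}}

```text
t: 6.2
tool_pos: [0.5886, 0.2936, 0.0322]
tool_rot: [-0.0, 1.0, 0.001, 0.001]
contact_force: [1.4, -0.4, -1.0]
grip_width: 0.044
gripper_force: 30.0
```

Emit:
{"method": "play_rows", "body": {"commands": [[0,0,0,0.001,0],[0,0,0,0.002,0],[0,0,0,0.002,0]]}}

```text
t: 6.5
tool_pos: [0.5882, 0.2938, 0.0301]
tool_rot: [-0.001, 1.0, 0.001, 0.001]
contact_force: [-1.0, -0.9, 6.0]
grip_width: 0.0439
gripper_force: 30.0
```

Contact with the floor at the expected height (6 N). I release and go up.

Emit:
{"method": "play_rows", "body": {"commands": [[0.75,0,0,0,0],[0.75,0,0,0,0],[0.75,0,0,0,0],[0.75,0,0,0,0],[0.75,0,0,-0.03,0],[0.75,0,0,-0.08,0],[0.75,0,0,-0.12,0],[0.75,0,0,-0.12,0]]}}

```text
t: 7.3
tool_pos: [0.5905, 0.2946, 0.1553]
tool_rot: [-0.0, 1.0, 0.003, 0.004]
contact_force: [0.1, 1.0, -0.5]
grip_width: 0.0652
gripper_force: 0.0
```

Emit:
{"method": "play_rows", "body": {"commands": [[0.75,0.046,-0.143,0,0],[0.75,0.046,-0.143,0,0],[0.75,0.046,-0.143,0,0],[0.75,0.046,-0.143,0,0],[0.75,0.046,-0.143,0,0],[0.75,0.046,-0.143,0,0]]}}

```text
t: 7.9
tool_pos: [0.5416, 0.1515, 0.1484]
tool_rot: [-0.001, 1.0, 0.0, -0.0]
contact_force: [-0.3, -0.4, -0.0]
grip_width: 0.0655
gripper_force: 0.0
```

Run:
```python
from h import *
for i in range(3):
    s=read_camera("scene"); print(get_state()["tool_pos"])
```

```text
[0.54163266 0.15174021 0.1482898 ]
[0.54162138 0.15169765 0.14822721]
[0.54165037 0.1516042  0.14824456]
```

Good. Down 0.135 to TCP z ≈ 0.013, then grip.

Emit:
{"method": "play_rows", "body": {"commands": [[0.75,0,0,0.05,0],[0.75,0,0,0.09,0],[0.75,0,0,0.115,0],[0.75,0,0,0.13,0],[0.75,0,0,0.135,0],[0.75,0,0,0.135,0],[0.75,0,0,0.135,0],[0,0,0,0.135,0],[0,0,0,0.135,0],[0,0,0,0.135,0],[0,0,0,0.135,0],[0,0,0,0.135,0]]}}

```text
t: 9.25
tool_pos: [0.5418, 0.1504, 0.0138]
tool_rot: [-0.001, 1.0, 0.0, 0.0]
contact_force: [-0.9, -0.2, 3.5]
grip_width: 0.0411
gripper_force: 30.0
```

Emit:
{"method": "play_rows", "body": {"commands": [[0,0,0,-0.02,0],[0,0,0,-0.06,0],[0,0,0,-0.1,0],[0,0,0,-0.1,0],[0,0,0,-0.1,0]]}}

```text
t: 9.75
tool_pos: [0.542, 0.1506, 0.1141]
tool_rot: [-0.001, 1.0, 0.0, 0.001]
contact_force: [-0.8, 1.0, -1.1]
grip_width: 0.0409
gripper_force: 30.0
```

Emit:
{"method": "play_rows", "body": {"commands": [[0,0.031,0.141,0,0],[0,0.031,0.141,0,0],[0,0.031,0.141,0,0],[0,0.031,0.141,0,0],[0,0.031,0.141,0,0],[0,0.031,0.141,0,0],[0,0.031,0.141,0.04,0],[0,0.031,0.141,0.07,0],[0,0.031,0.141,0.09,0],[0,0.031,0.141,0.095,0],[0,0.031,0.141,0.096,0],[0,0.031,0.141,0.096,0]]}}

```text
t: 10.95
tool_pos: [0.5111, 0.2902, 0.0179]
tool_rot: [0.0, 1.0, -0.0, 0.0]
contact_force: [-1.3, -0.8, -0.7]
grip_width: 0.0407
gripper_force: 30.0
```

Emit:
{"method": "play_rows", "body": {"commands": [[0,0,0,0.001,0],[0,0,0,0.002,0],[0,0,0,0.002,0]]}}

```text
t: 11.25
tool_pos: [0.5111, 0.2911, 0.0167]
tool_rot: [-0.0, 1.0, 0.0, 0.0]
contact_force: [-2.6, -1.7, 8.3]
grip_width: 0.0408
gripper_force: 30.0
```

Emit:
{"method": "play_rows", "body": {"commands": [[0.75,0,0,0,0],[0.75,0,0,0,0],[0.75,0,0,0,0],[0.75,0,0,0,0],[0.75,0,0,-0.03,0],[0.75,0,0,-0.08,0],[0.75,0,0,-0.13,0],[0.75,0,0,-0.14,0],[0.75,0,0,-0.14,0]]}}

```text
t: 12.15
tool_pos: [0.5115, 0.2921, 0.1577]
tool_rot: [-0.001, 1.0, 0.001, 0.002]
contact_force: [0.1, 0.2, -0.8]
grip_width: 0.0652
gripper_force: 0.0
```

Emit:
{"method": "play_rows", "body": {"commands": [[0.8,-0.132,-0.13,0,0],[0.8,-0.132,-0.13,0,0],[0.8,-0.132,-0.13,0,0],[0.8,-0.132,-0.13,0,0],[0.8,-0.132,-0.13,0,0],[0.8,-0.132,-0.13,0,0]]}}

```text
t: 12.75
tool_pos: [0.642, 0.1604, 0.153]
tool_rot: [0.0, 1.0, -0.001, -0.002]
contact_force: [0.3, 0.4, 0.4]
grip_width: 0.0698
gripper_force: 0.0
```

Run:
```python
from h import *
s=read_camera("scene");print(get_state()["tool_pos"])
cv2.imwrite("pics/p3.png",cv2.resize(s["frame"][90:330,170:420,::-1],None,fx=2.4,fy=2.4))
```

```text
[0.64154714 0.16190894 0.15344511]
```

View pics/p3.png

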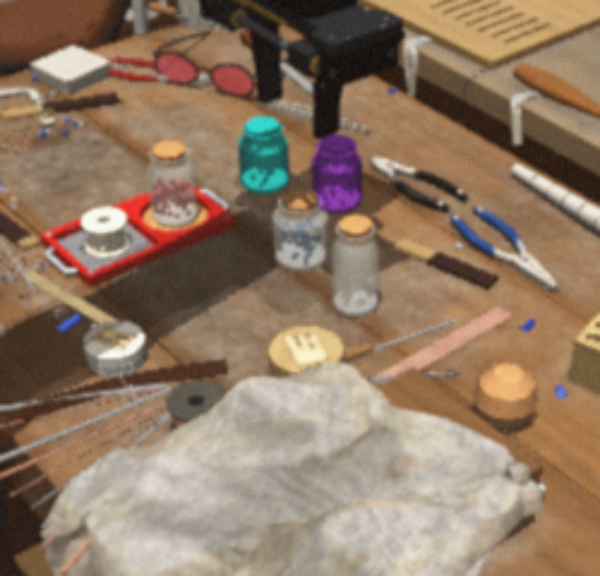

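The red kit stands right: jar at (172,190) and spool at (104,230), both upright in their wells. The gripper is now above the blue jar (300,232), so I grasp it.

Emit:
{"method": "play_rows", "body": {"commands": [[0.8,-0.001,0.001,0.05,0],[0.8,-0.001,0.001,0.09,0],[0.8,-0.001,0.001,0.11,0],[0.8,-0.001,0.001,0.12,0],[0.8,-0.001,0.001,0.125,0],[0.8,-0.001,0.001,0.125,0],[0.8,-0.001,0.001,0.125,0],[0,-0.001,0.001,0.125,0],[0,-0.001,0.001,0.125,0],[0,-0.001,0.001,0.125,0],[0,-0.001,0.001,0.125,0],[0,-0.001,0.001,0.125,0]]}}

```text
t: 14.0
tool_pos: [0.6438, 0.1629, 0.031]
tool_rot: [-0.001, 1.0, 0.0, 0.0]
contact_force: [-1.2, 0.5, 2.9]
grip_width: 0.0476
gripper_force: 30.0
```

Emit:
{"method": "play_rows", "body": {"commands": [[0,0,0,-0.02,0],[0,0,0,-0.07,0],[0,0,0,-0.12,0],[0,0,0,-0.17,0],[0,0,0,-0.2,0],[0,0,0,-0.2,0],[0,0,0,-0.2,0]]}}

```text
t: 14.7
tool_pos: [0.6436, 0.1623, 0.2303]
tool_rot: [-0.001, 1.0, 0.0, 0.0]
contact_force: [-0.7, -0.1, -2.4]
grip_width: 0.0474
gripper_force: 30.0
```

Emit:
{"method": "play_rows", "body": {"commands": [[0,0.061,-0.52,0,0],[0,0.061,-0.52,0,0],[0,0.061,-0.52,0,0],[0,0.061,-0.52,0,0],[0,0.061,-0.52,0,0],[0,0.061,-0.52,0,0],[0,0.061,-0.52,0,0],[0,0.061,-0.52,0,0],[0,0.061,-0.52,0,0],[0,0.061,-0.52,0,0],[0,0.061,-0.52,0,0],[0,0.061,-0.52,0,0]]}}

```text
t: 15.9
tool_pos: [0.5798, -0.3624, 0.2277]
tool_rot: [0.003, 1.0, -0.0, -0.002]
contact_force: [0.0, -0.2, -1.6]
grip_width: 0.0479
gripper_force: 30.0
```

Run:
```python
from h import *
s=read_camera("scene");S=get_state();print(S["tool_pos"],S["joint_positions"].round(2))
cv2.imwrite("pics/p4.png",cv2.resize(s["frame"][130:480,290:640,::-1],None,fx=1.7,fy=1.7))
```

```text
[ 0.58131744 -0.35940425  0.22785795] [ 0.12  0.5   0.55  1.3  -0.26  1.42  2.22]
```

View pics/p4.png

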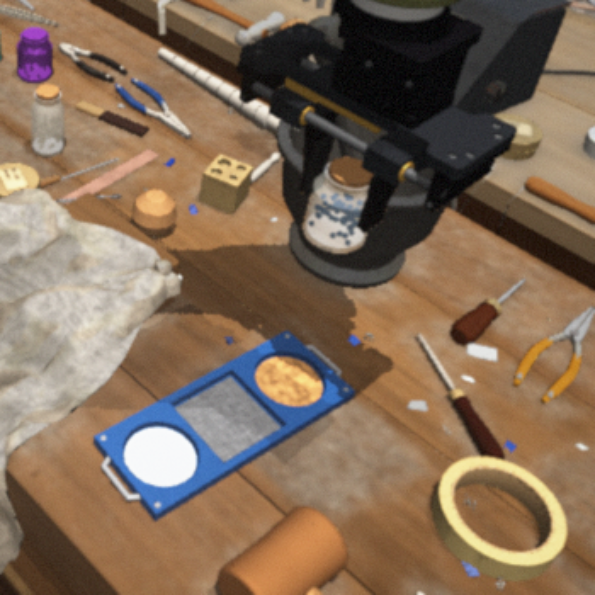

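Emit:
{"method": "play_rows", "body": {"commands": [[0,-0.002,0.001,0.05,0],[0,-0.002,0.001,0.1,0],[0,-0.002,0.001,0.14,0],[0,-0.002,0.001,0.17,0],[0,-0.002,0.001,0.182,0],[0,-0.002,0.001,0.189,0],[0,-0.002,0.001,0.189,0],[0,-0.002,0.001,0.19,0]]}}

```text
t: 16.75
tool_pos: [0.5862, -0.357, 0.0422]
tool_rot: [-0.001, 1.0, -0.001, 0.001]
contact_force: [0.3, -0.4, -0.2]
grip_width: 0.0476
gripper_force: 30.0
```

Emit:
{"method": "play_rows", "body": {"commands": [[0,0.001,0,0.002,0],[0,0.001,0,0.004,0],[0,0.001,0,0.004,0],[0,0.001,0,0.004,0]]}}

```text
t: 17.15
tool_pos: [0.5843, -0.3566, 0.0367]
tool_rot: [-0.001, 1.0, 0.0, 0.0]
contact_force: [-0.1, 0.6, -1.3]
grip_width: 0.0478
gripper_force: 30.0
```

Emit:
{"method": "play_rows", "body": {"commands": [[0,0,0,0.001,0],[0,0,0,0.002,0],[0,0,0,0.003,0],[0,0,0,0.003,0]]}}

```text
t: 17.55
tool_pos: [0.5843, -0.3567, 0.034]
tool_rot: [-0.001, 1.0, 0.0, 0.0]
contact_force: [-2.3, 1.3, 4.0]
grip_width: 0.0477
gripper_force: 30.0
```

Emit:
{"method": "play_rows", "body": {"commands": [[0.8,0,0,0,0],[0.8,0,0,0,0],[0.8,0,0,0,0],[0.8,0,0,0,0],[0.8,0,0,-0.03,0],[0.8,0,0,-0.08,0],[0.8,0,0,-0.13,0],[0.8,0,0,-0.17,0],[0.8,0,0,-0.17,0],[0.8,0,0,-0.17,0]]}}

```text
t: 18.55
tool_pos: [0.5846, -0.3568, 0.2043]
tool_rot: [-0.001, 1.0, -0.0, 0.001]
contact_force: [0.7, -0.8, -0.8]
grip_width: 0.0693
gripper_force: 0.0
```

Emit:
{"method": "play_rows", "body": {"commands": [[0.68,0.148,0.379,0,1.83],[0.68,0.148,0.379,0,1.83],[0.68,0.148,0.379,0,1.83],[0.68,0.148,0.379,0,1.83],[0.68,0.148,0.379,0,1.83],[0.68,0.148,0.379,0,1.83],[0.68,0.148,0.379,0,1.83],[0.68,0.148,0.379,0,1.83],[0.68,0.148,0.379,0,1.83],[0.68,0.148,0.379,0,1.83],[0.68,0.148,0.379,0,1.83],[0.68,0.148,0.379,0,1.83]]}}

```text
t: 19.75
tool_pos: [0.4347, 0.023, 0.2021]
tool_rot: [0.723, 0.691, -0.001, -0.001]
contact_force: [1.1, -0.3, 1.0]
grip_width: 0.0589
gripper_force: 0.0
```

Run:
```python
from h import *
s=read_camera("scene");S=get_state();r=R.from_quat(S["tool_rot"]).as_matrix();print(S["tool_pos"],S["joint_positions"].round(2));print(r.round(3))
cv2.imwrite("pics/p5.png",np.hstack([cv2.resize(s["frame"][100:340,150:350,::-1],(400,480)),cv2.resize(s["frame"][280:460,330:480,::-1],(400,480))]))
```

```text
[0.43482001 0.0226667  0.20214036] [-0.57 -0.1   0.39  1.98  0.04  1.26 -0.25]
[[ 0.057  0.998 -0.002]
 [ 0.998 -0.057 -0.   ]
 [-0.    -0.002 -1.   ]]
```

View pics/p5.png

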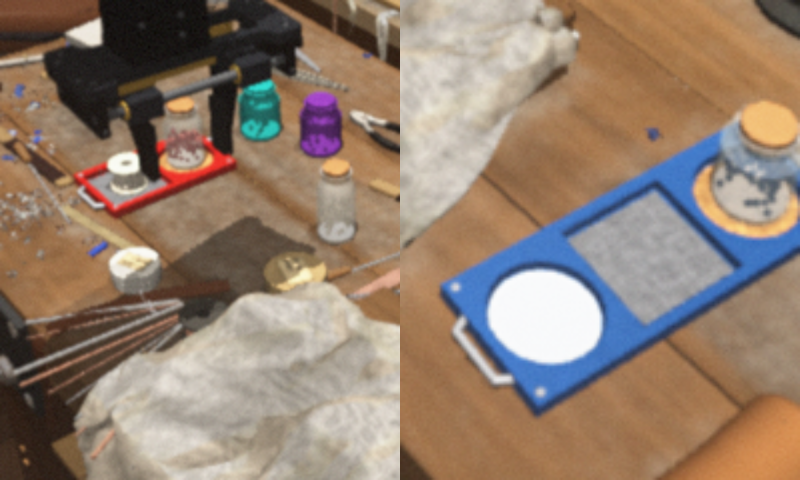

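The blue jar stands in its cork well at (765,195). The gripper is above the copper spool, so I add the last turn and descend carefully beside the cloth.

Emit:
{"method": "play_rows", "body": {"commands": [[0.68,0,0.0015,0,0.15],[0.68,0,0.0015,0,0.2],[0.68,0,0.0015,0.05,0.2],[0.68,0,0.0015,0.1,0.2],[0.68,0,0.0015,0.13,0.2],[0.68,0,0.0015,0.14,0.2],[0.68,0,0.0015,0.14,0.2],[0.68,0,0.0015,0.14,0.2]]}}

```text
t: 20.6
tool_pos: [0.438, 0.0223, 0.0646]
tool_rot: [0.787, 0.617, 0.001, -0.0]
contact_force: [-0.2, -0.5, 0.3]
grip_width: 0.0591
gripper_force: 0.0
```

Run:
```python
from h import *
t=read_camera("top");s=read_camera("scene");S=get_state();r=R.from_quat(S["tool_rot"]).as_matrix();print(S["tool_pos"],np.degrees(np.arctan2(r[1,1],r[0,1])),S["contact_force"])
cv2.imwrite("pics/p6.png",np.hstack([cv2.resize(s["frame"][190:310,190:310,::-1],(480,480)),cv2.resize(t["frame"][240:360,250:330,::-1],(320,480))]))
```

```text
[0.43844233 0.02250471 0.06504016] -13.849784378968895 [ 0.19664882 -0.45448725  0.03062386]
```

View pics/p6.png

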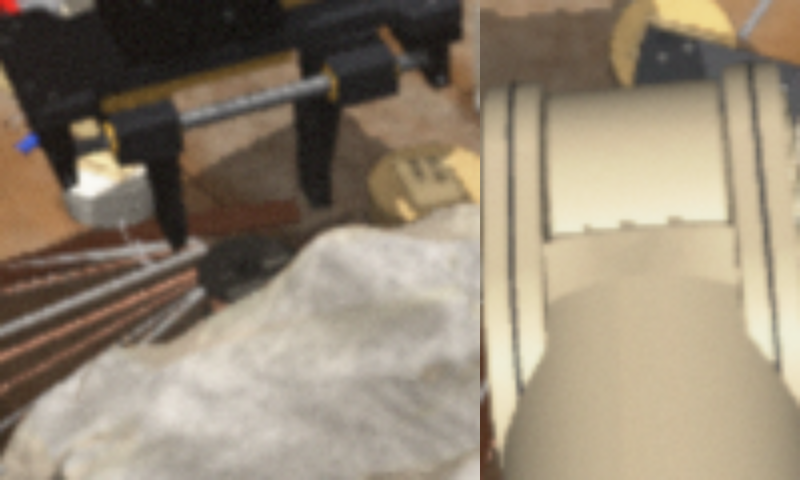

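The fingers straddle the spool flange (245,265 in the crop) and stay clear of the cloth. I go down slowly.

Emit:
{"method": "play_rows", "body": {"commands": [[0.68,0,-0.001,0.015,0],[0.68,0,-0.001,0.025,0],[0.68,0,-0.001,0.035,0],[0.68,0,-0.001,0.042,0],[0.68,0,-0.001,0.047,0],[0.68,0,-0.001,0.049,0],[0.68,0,-0.001,0.049,0]]}}

```text
t: 21.4
tool_pos: [0.4362, 0.0225, 0.0144]
tool_rot: [0.787, 0.616, -0.0, -0.0]
contact_force: [-0.4, 0.5, -0.8]
grip_width: 0.0594
gripper_force: 0.0
```

Emit:
{"method": "play_rows", "body": {"commands": [[0,0,0,-0.001,0],[0,0,0,-0.001,0],[0,0,0,-0.001,0],[0,0,0,-0.001,0],[0,0,0,-0.02,0],[0,0,0,-0.06,0],[0,0,0,-0.11,0],[0,0,0,-0.16,0],[0,0,0,-0.16,0],[0,0,0,-0.16,0]]}}

```text
t: 22.4
tool_pos: [0.4367, 0.0226, 0.1753]
tool_rot: [0.787, 0.617, 0.001, -0.0]
contact_force: [0.3, -0.3, -1.3]
grip_width: 0.0475
gripper_force: 30.0
```

Emit:
{"method": "play_rows", "body": {"commands": [[0,-0.344,0.154,0,-1.81],[0,-0.344,0.154,0,-1.81],[0,-0.344,0.154,0,-1.81],[0,-0.344,0.154,0,-1.81],[0,-0.344,0.154,0,-1.81],[0,-0.344,0.154,0,-1.81],[0,-0.344,0.154,0,-1.81],[0,-0.344,0.154,0,-1.81],[0,-0.344,0.154,0,-1.81],[0,-0.344,0.154,0,-1.81],[0,-0.344,0.154,0,-1.81],[0,-0.344,0.154,0,-1.81]]}}

```text
t: 23.6
tool_pos: [0.5019, -0.3489, 0.1717]
tool_rot: [0.131, 0.991, 0.001, -0.002]
contact_force: [0.4, 0.8, -1.0]
grip_width: 0.0481
gripper_force: 30.0
```

Emit:
{"method": "play_rows", "body": {"commands": [[0,0,0,0,-0.1],[0,0,0,0,-0.1],[0,0,0,0,-0.1]]}}

```text
t: 23.9
tool_pos: [0.5026, -0.3482, 0.1729]
tool_rot: [0.086, 0.996, 0.001, -0.001]
contact_force: [0.4, 0.0, -0.6]
grip_width: 0.0478
gripper_force: 30.0
```

Emit:
{"method": "play_rows", "body": {"commands": [[0,-0.002,0,0.05,0],[0,-0.002,0,0.1,0],[0,-0.002,0,0.13,0],[0,-0.002,0,0.145,0],[0,-0.002,0,0.15,0],[0,-0.002,0,0.152,0],[0,-0.002,0,0.152,0],[0,-0.002,0,0.153,0]]}}

```text
t: 24.7
tool_pos: [0.5061, -0.3493, 0.0229]
tool_rot: [0.084, 0.996, -0.0, 0.001]
contact_force: [0.1, -0.0, -1.5]
grip_width: 0.0477
gripper_force: 30.0
```

Emit:
{"method": "play_rows", "body": {"commands": [[0,0.001,0,0.001,0],[0,0.001,0,0.002,0],[0,0.001,0,0.003,0],[0,0.001,0,0.004,0],[0,0.001,0,0.004,0]]}}

```text
t: 25.2
tool_pos: [0.5044, -0.3486, 0.0189]
tool_rot: [0.084, 0.996, 0.001, -0.0]
contact_force: [-6.3, 3.7, 17.5]
grip_width: 0.0477
gripper_force: 30.0
```

Firm contact with the floor (17 N). I release and go up.

Emit:
{"method": "play_rows", "body": {"commands": [[0,0,0,-0.001,0],[0.75,0,0,-0.001,0],[0.75,0,0,-0.001,0],[0.75,0,0,-0.001,0],[0.75,0,0,-0.001,0],[0.75,0,0,-0.03,0],[0.75,0,0,-0.08,0],[0.75,0,0,-0.13,0],[0.75,0,0,-0.16,0],[0.75,0,0,-0.16,0],[0.75,0,0,-0.16,0]]}}

```text
t: 26.3
tool_pos: [0.5044, -0.3486, 0.1774]
tool_rot: [0.084, 0.996, 0.0, 0.0]
contact_force: [-0.2, -0.3, -0.9]
grip_width: 0.0657
gripper_force: 0.0
```

Emit:
{"method": "play_rows", "body": {"commands": [[0.75,0.152,0.471,0,1.75],[0.75,0.152,0.471,0,1.75],[0.75,0.152,0.471,0,1.75],[0.75,0.152,0.471,0,1.75],[0.75,0.152,0.471,0,1.75],[0.75,0.152,0.471,0,1.75],[0.75,0.152,0.471,0,1.75],[0.75,0.152,0.471,0,1.75],[0.75,0.152,0.471,0,1.75],[0.75,0.152,0.471,0,1.75],[0.75,0.152,0.471,0,1.75],[0.75,0.152,0.471,0,1.75]]}}

```text
t: 27.5
tool_pos: [0.4315, 0.1431, 0.1762]
tool_rot: [0.751, 0.66, -0.001, -0.001]
contact_force: [0.4, -0.4, -0.0]
grip_width: 0.0656
gripper_force: 0.0
```

Run:
```python
from h import *
s=read_camera("scene");S=get_state();r=R.from_quat(S["tool_rot"]).as_matrix();print(S["tool_pos"],np.degrees(np.arctan2(r[1,1],r[0,1])),r.T@(np.array([.433,.1415,.06])-S["tool_pos"]))
cv2.imwrite("pics/p7.png",np.hstack([cv2.resize(s["frame"][120:300,150:300,::-1],(400,480)),cv2.resize(s["frame"][280:460,330:480,::-1],(400,480))]))
```

```text
[0.43029188 0.14827661 0.17615627] -8.08648953404545 [-0.00647792  0.00406388  0.11613379]
```

View pics/p7.png

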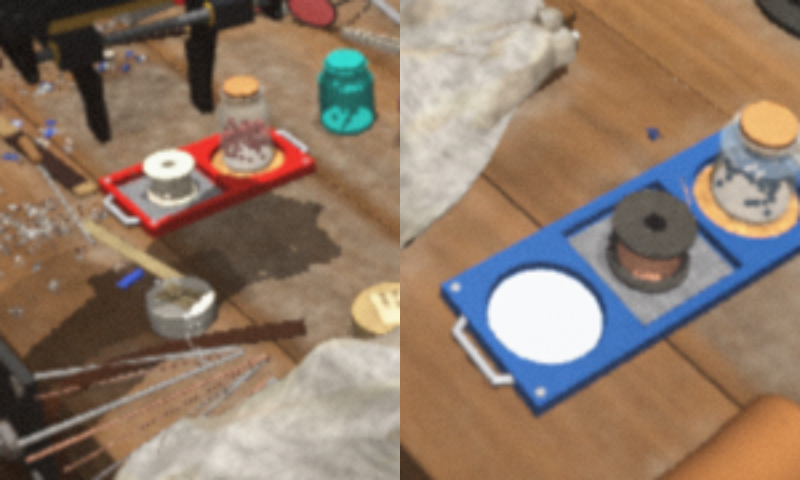

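The copper spool stands flat in its square well at (650,240), and the tin at (180,305) is free. I descend partway and then correct.

Emit:
{"method": "play_rows", "body": {"commands": [[0.75,0,0,0.05,0.15],[0.75,0,0,0.1,0.2],[0.75,0,0,0.12,0.2],[0.75,0,0,0.12,0.2],[0.75,0,0,0.12,0.2],[0.75,0,0,0.12,0.2]]}}

```text
t: 28.15
tool_pos: [0.4339, 0.1413, 0.059]
tool_rot: [0.812, 0.583, 0.001, -0.001]
contact_force: [0.9, 0.8, 0.5]
grip_width: 0.0653
gripper_force: 0.0
```

Run:
```python
from h import *
S=get_state();r=R.from_quat(S["tool_rot"]).as_matrix();print(S["tool_pos"],np.degrees(np.arctan2(r[1,1],r[0,1])),r.T@(np.array([.433,.1415,.01])-S["tool_pos"]))
```

```text
[0.43390858 0.14130278 0.05896997] -18.63497242638585 [-0.0002164  -0.00093103  0.04896947]
```

Emit:
{"method": "play_rows", "body": {"commands": [[0.75,0,-0.001,0.02,0],[0.75,0,-0.001,0.035,0],[0.75,0,-0.001,0.044,0],[0.75,0,-0.001,0.048,0],[0.75,0,-0.001,0.048,0],[0.75,0,-0.001,0.048,0]]}}

```text
t: 28.75
tool_pos: [0.4326, 0.1416, 0.0105]
tool_rot: [0.812, 0.583, 0.001, -0.001]
contact_force: [-0.6, 0.3, 0.2]
grip_width: 0.0658
gripper_force: 0.0
```

Emit:
{"method": "play_rows", "body": {"commands": [[0,0,0,0,0],[0,0,0,0,0],[0,0,0,0,0],[0,0,0,0,0]]}}

```text
t: 29.15
tool_pos: [0.4323, 0.1415, 0.0101]
tool_rot: [0.812, 0.583, 0.0, -0.001]
contact_force: [-0.4, 0.6, 3.4]
grip_width: 0.0502
gripper_force: 30.0
```

Emit:
{"method": "play_rows", "body": {"commands": [[0,0,0,-0.02,0],[0,0,0,-0.06,0],[0,0,0,-0.11,0],[0,0,0,-0.16,0],[0,0,0,-0.16,0],[0,0,0,-0.16,0]]}}

```text
t: 29.75
tool_pos: [0.4326, 0.1415, 0.1707]
tool_rot: [0.812, 0.583, 0.001, -0.001]
contact_force: [-0.4, 1.0, -1.8]
grip_width: 0.0499
gripper_force: 30.0
```

Emit:
{"method": "play_rows", "body": {"commands": [[0,-0.458,0.15,0,-1.77],[0,-0.458,0.15,0,-1.77],[0,-0.458,0.15,0,-1.77],[0,-0.458,0.15,0,-1.77],[0,-0.458,0.15,0,-1.77],[0,-0.458,0.15,0,-1.77],[0,-0.458,0.15,0,-1.77],[0,-0.458,0.15,0,-1.77],[0,-0.458,0.15,0,-1.77],[0,-0.458,0.15,0,-1.77],[0,-0.458,0.15,0,-1.77],[0,-0.458,0.15,0,-1.77]]}}

```text
t: 30.95
tool_pos: [0.427, -0.3389, 0.1675]
tool_rot: [0.207, 0.978, 0.001, -0.002]
contact_force: [-0.6, -0.5, 0.4]
grip_width: 0.0497
gripper_force: 30.0
```

Emit:
{"method": "play_rows", "body": {"commands": [[0,0,0,0,-0.1],[0,0,0,0,-0.1],[0,0,0,0,-0.1],[0,0,0,0,-0.1]]}}

```text
t: 31.35
tool_pos: [0.4282, -0.3365, 0.1687]
tool_rot: [0.16, 0.987, 0.001, -0.001]
contact_force: [0.7, 0.2, -0.4]
grip_width: 0.0502
gripper_force: 30.0
```

Run:
```python
from h import *
s=read_camera("scene")
S=get_state();r=R.from_quat(S["tool_rot"]).as_matrix();print(S["tool_pos"],S["joint_positions"].round(2),np.degrees(np.arctan2(r[1,1],r[0,1])),r.T@(np.array([.428,-.340,.018])-S["tool_pos"]))
cv2.imwrite("pics/p8.png",cv2.resize(s["frame"][230:480,270:520,::-1],None,fx=2,fy=2))
```

```text
[ 0.42829222 -0.33655184  0.16889573] [-0.1   0.24  0.79  1.78 -0.18  1.2   1.99] 71.60037265112099 [-0.001223   -0.00372184  0.15088456]
```

View pics/p8.png

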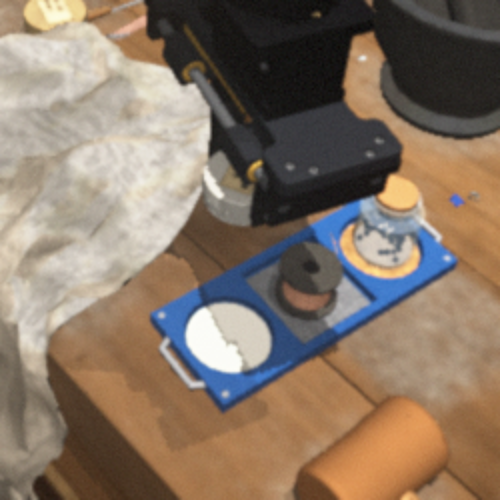

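The tin hangs level above the white-lined well (228,337). I descend with a small correction, watching the force near the cloth.

Emit:
{"method": "play_rows", "body": {"commands": [[0,-0.001,-0.003,0.04,0],[0,-0.001,-0.003,0.08,0],[0,-0.001,-0.003,0.1,0],[0,-0.001,-0.003,0.11,0],[0,-0.001,-0.003,0.12,0],[0,-0.001,-0.003,0.12,0],[0,-0.001,-0.003,0.12,0]]}}

```text
t: 32.1
tool_pos: [0.4285, -0.3406, 0.0501]
tool_rot: [0.16, 0.987, 0.001, -0.0]
contact_force: [0.0, 0.1, -0.6]
grip_width: 0.0497
gripper_force: 30.0
```

Emit:
{"method": "play_rows", "body": {"commands": [[0,0,0,0.008,0],[0,0,0,0.016,0],[0,0,0,0.024,0],[0,0,0,0.03,0],[0,0,0,0.033,0],[0,0,0,0.034,0],[0,0,0,0.034,0]]}}

```text
t: 32.8
tool_pos: [0.4279, -0.3404, 0.0152]
tool_rot: [0.16, 0.987, 0.001, -0.001]
contact_force: [0.3, -0.1, -0.2]
grip_width: 0.0502
gripper_force: 30.0
```

Emit:
{"method": "play_rows", "body": {"commands": [[0,0,0,0.001,0],[0,0,0,0.0015,0],[0,0,0,0.002,0],[0,0,0,0.002,0]]}}

```text
t: 33.2
tool_pos: [0.4279, -0.3403, 0.0133]
tool_rot: [0.16, 0.987, 0.001, -0.001]
contact_force: [0.3, 1.1, -0.2]
grip_width: 0.0499
gripper_force: 30.0
```

Emit:
{"method": "play_rows", "body": {"commands": [[0,0,0,0.0005,0],[0.72,0,0,0.0005,0],[0.72,0,0,0.0005,0],[0.72,0,0,0.0005,0],[0.72,0,0,0.0005,0],[0.72,0,0,-0.03,0],[0.72,0,0,-0.08,0],[0.72,0,0,-0.13,0],[0.72,0,0,-0.18,0],[0.72,0,0,-0.18,0],[0.72,0,0,-0.18,0]]}}

```text
t: 34.3
tool_pos: [0.4287, -0.3409, 0.1942]
tool_rot: [0.159, 0.987, 0.001, 0.0]
contact_force: [-1.0, -0.5, -0.0]
grip_width: 0.0625
gripper_force: 0.0
```

Emit:
{"method": "play_rows", "body": {"commands": [[0.72,0,0.35,-0.03,0],[0.72,0,0.35,-0.03,0],[0.72,0,0.35,-0.03,0],[0.72,0,0.35,-0.03,0],[0.72,0,0.35,-0.03,0],[0.72,0,0.35,-0.03,0],[0.72,0,0.35,-0.03,0],[0.72,0,0.35,-0.03,0],[0.72,0,0.35,-0.03,0]]}}

```text
t: 35.2
tool_pos: [0.5379, -0.0074, 0.2221]
tool_rot: [0.158, 0.987, 0.0, -0.002]
contact_force: [-0.2, -1.7, -0.4]
grip_width: 0.0627
gripper_force: 0.0
```

Run:
```python
from h import *
s=read_camera("scene"); t=read_camera("top"); print(get_state()["tool_pos"])
cv2.imwrite("pics/p9.png",np.vstack([np.hstack([cv2.resize(s["frame"][310:460,330:530],(400,300)),cv2.resize(s["frame"][120:270,180:380],(400,300))]),np.hstack([cv2.resize(t["frame"][205:355,420:620],(400,300)),cv2.resize(t["frame"][180:330,120:320],(400,300))])])[:,:,::-1])
```

```text
[ 0.53777777 -0.00998088  0.22279768]
```

View pics/p9.png

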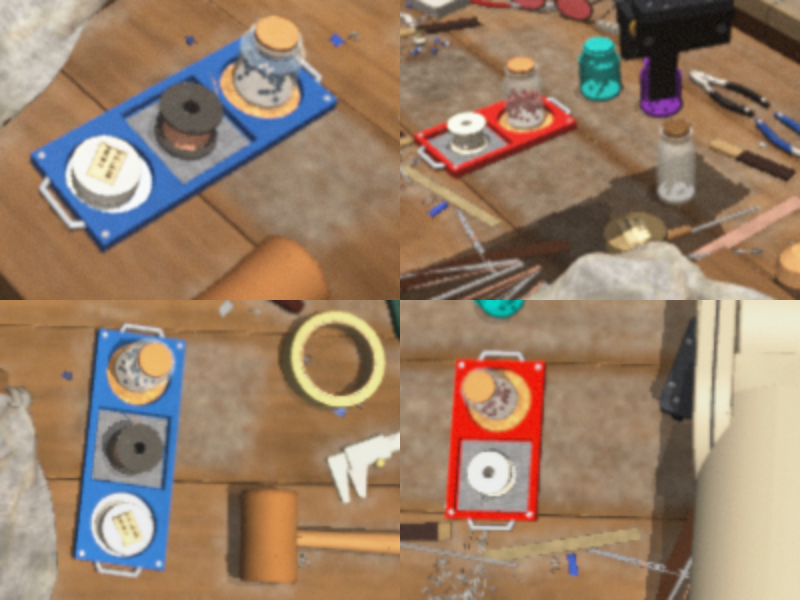

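All five things stand upright in their own wells: tin, copper spool and blue jar on the left, silver spool and red jar on the right. The cream jar, brass tin and ball are untouched. I hand the job in.

```bash
python3 -c "
from workcell import *
print(sign_off())"
```

```text
the job is handed in; nothing more can be done
None
```

Both bead-stringing kits are made up and handed in: all five things stand upright in their own wells, the rest was left in place, and the work took about 35 s of the 128 s allowed.

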